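Shift the pots along the re-keying counter

TASK

First slide the blue lidded can from the green disc onto the empty blue disc, then slide the steel pan from the yellow disc onto the green disc, each ending with its whole base on its disc. Slide them flat along the counter without lifting or tipping them, so that the lock cylinder stays standing in the pan, and leave everything else where it is.

Things in the scene. Friction and masses are not known exactly. Their poses are not given: they have to be found in the camera images.
- pan: Open shallow steel pan, about 0.6 kg (0.45 to 0.78): flat base 100 mm diameter, rim 106 mm, 36 mm high, on the yellow disc at the start. Its smooth base slides easily (friction about 0.3). Origin: centre of the underside; z up; its straight handle sticks out along its own -x, which is towards the robot at yaw 0.
- pan_grip (a point): Middle of the black grip of the pan handle: 117 mm along the pan's -x from its axis, 51 mm above the counter. Axes as the pan. The grip is a level bar 16 mm wide (y), 14 mm thick (z), reaching from 74 to 160 mm from the pan axis; the space beneath it is free.
- can: Closed blue can with an aluminium lid, about 0.7 kg (0.52 to 0.91): base 100 mm diameter, lid 104 mm, lid top at 54 mm, on the green disc at the start. Its smooth base slides easily (friction about 0.3). Origin: centre of the underside; z up. A fixed (not swinging) arched handle stands over the lid.
- can_grip (a point): Middle of the black top bar of the can handle, on the can axis, 95 mm above the counter. Axes as the can. The bar runs along x, 84 mm long, 14 mm wide (y), 12 mm thick (z), from 89 to 101 mm above the counter, on two uprights at x = -37 and +37 mm; 35 mm of free space between lid and bar.
- cylinder: Brass lock cylinder standing loose on its end inside the pan: 32 mm diameter, 26 mm tall, 90 g, near the middle of the pan floor (4 mm above the counter). Origin: centre of its underside; z up.
- mark_green: Green disc painted flat on the counter, 140 mm diameter, with a white 16 mm dot at its middle; the middle one of the three; the can stands on it at the start. Origin: its centre, at counter height (z = 0). No thickness to speak of: pots slide over it freely.
- mark_blue: Blue disc painted flat on the counter, 140 mm diameter, with a white 16 mm dot at its middle; empty at the start; on the left or on the right. Origin: its centre, at counter height (z = 0). No thickness to speak of: pots slide over it freely.
- mark_yellow: Yellow disc painted flat on the counter, 140 mm diameter, with a white 16 mm dot at its middle; the pan stands on it at the start; on the side opposite the blue one. Origin: its centre, at counter height (z = 0). No thickness to speak of: pots slide over it freely.
- padlock: Brass padlock standing on edge, 46 mm wide, 66 mm tall, towards the back of the counter. Origin at its underside. Bystander: leave it where it is.
- spray: White and yellow spray can with a red cap, 54 mm diameter, 170 mm tall. Origin at its underside. Bystander: leave it where it is.
- cup: Clear plastic cup, 72 mm diameter, 90 mm tall, on the left. Origin at its underside. Bystander: leave it where it is.
- carton: Small white carton, 100 x 70 x 50 mm, behind the discs. Origin at its underside. Bystander: leave it where it is.
- driver: Screwdriver with orange handle lying flat on the right. Origin at its underside. Bystander: leave it where it is.
- jar: Amber jar with metal lid, 52 mm diameter, 60 mm tall, on the left. Origin at its underside. Bystander: leave it where it is.
Things that resemble listed ones, but are neither listed nor needed, are in the scene too. What is shaped like the cylinder but black or orange is not meant. Leave any turquoise look-alike of the can alone.

How it is judged (in metres and radians):
On the way:
1. the can stands at rest with its base on the blue disc, the pan not yet on the green disc (horizontal distance between can and mark_blue below 0.02 m and height (world z) of can below 0.003 m and angle between can's own z axis and vertical below 0.05 rad and linear speed of can below 0.02 m/s and horizontal distance between pan and mark_green above 0.05 m), for 0.2 s.
At the end, for the whole second after the job is handed in: The can stands upright on the counter within 20 mm of the centre of the blue disc and the pan within 20 mm of the centre of the green disc (bases wholly on the discs), both at rest; the lock cylinder stands upright on the floor of the pan (horizontal distance between can and mark_blue below 0.02 m and height (world z) of each of can, pan below 0.003 m and angle between each of can, pan's own z axis and vertical below 0.05 rad and linear speed of each of can, pan below 0.02 m/s and horizontal distance between pan and mark_green below 0.02 m and horizontal distance between cylinder and pan below 0.05 m and angle between cylinder's own z axis and vertical below 0.2 rad and height (world z) of cylinder below 0.012 m); the robot touches nothing.
It fails at once if the pan is lifted (more than 8 mm) (height (world z) of pan above 0.008 m).
It fails at once if the can is lifted (more than 8 mm) (height (world z) of can above 0.008 m).
It fails at once if the pan or the can is tipped (more than 0.2 rad) (angle between any of pan, can's own z axis and vertical above 0.2 rad).
It fails at once if the lock cylinder falls over (angle between cylinder's own z axis and vertical above 0.5 rad).
It fails at once if a bystander is shoved (more than 30 mm) (distance of any of padlock, spray, cup, carton, driver, jar from where it was at the start of the episode above 0.03 m).
It also fails if it takes over 58 s, if anything falls off the work surface, if the arm or the gripper's body presses on something with over 40 N, if the wrist force passes 120 N, or if a joint passes its speed limit or range.

ROBOT

A 6-joint arm with a two-finger parallel gripper is mounted at the origin on the work surface. World frame = base frame: x ahead of the robot, y to its left, z up, the work surface at z = 0. Lengths are in mm, angles in degrees, forces in N, time in s.
With the tool pointing down it reaches from about 350 to 850 mm from the base axis. Payload 8.1 kg.
Tool frame: the origin (TCP) lies midway between the tips of the shut fingers; the grasp point (between the pads) lies 19 mm behind it (r.tcp_to_grasp is the distance from the TCP to the grasp point, in mm); z points along the fingers, y is the direction in which the jaws open and shut (so a half turn about z gives the same grasp; the last joint's range is limited). The gripper opens to 85 mm and grips with 20 to 120 N. Pads are 22 mm wide; open, the fingers measure 114 mm over their backs; the gripper's body (76 mm by 85 mm) begins 54 mm behind the grasp point. The pads swing forward as they close: fully open they stand 13 mm farther back than shut.
Start: joints at [-77.544, 7.471, 85.268, -0, 87.261, -4.893], TCP at [178.937, -572.701, 231.292] pointing down, gripper open.
Joint ranges: [-169.43, 169.43], [-51.17, 129.36], [1.28, 143.12], [-76.62, 256.62], [0, 156.53], [-152.29, 152.29]. Speed limits (degrees/s): [136.94, 136.94, 159.86, 180, 180, 180].

INTERFACE

Orientations are given as [roll, pitch, yaw] about the fixed x, y, z axes, in that order (R = Rz(yaw) Ry(pitch) Rx(roll)).
In Python, from bench import r gives the robot as it stands.
- The arm moves only by the tool jog_arm, never from a script. Its argument "targets" is a list of rows, each a list of 7 numbers: the shift along the tool's x, y, z in m, then the turn, a rotation vector about the tool's x, y, z in rad, then the closure, from 0 (fully open) to 1 (shut). In form: [[dx, dy, dz, wx, wy, wz, claw], ...]. A call has 1 to 5 rows; each row is the pose to reach, as a shift and turn from the pose commanded when the call began, along the tool's axes at that moment; what a row does not reach only later rows make up. A row lasts 1/12 s, in which the tool goes at most 41.7 mm and 7.16 degrees, less where a joint would pass 70% of its speed; a pose out of reach is approached as far as the arm can. A call with a gripper value outside its range is refused whole. The fingers move at their own pace and stop on an object; "newtons" is the grip in N (left out, the last holds). Time passes only in rows, so rows that repeat a pose let the fingers close. It gives the time, the measured TCP pose, the force and the opening at its end, in the units of the state.
- r.sense(): the state, without advancing time (a new reading comes with each control period).
- r.snapshot(name): name is "scene" or "top" or "wrist"; returns a dict with "pixels" (480x640x3 uint8, red, green, blue), "fx", "fy", "cx", "cy" (pixels), "origin" and "attitude" of the camera in the world. Camera axes: x right, y down, z forward; pixel columns grow to the right and rows downward; lengths in mm; the calibration is good to about 2 mm. A picture is of the moment at which its call begins. There is no depth.
- r.hand_in(): hands the job in, once; it reports no verdict.
The state is a dict: "time": time; "joint_pos": joint angles; "qd": joint speeds; "joint_efforts": joint torques, N m; "tool_pos": TCP position; "tcp_rot": TCP orientation; "ft_force": force on the tool from outside, world axes, zero at the start; "wrist_torque": the same for the moment, N m; "finger_gap": finger opening in mm.
Only numpy, scipy, OpenCV 4.12 (cv2) and the standard library are available. Lean on these libraries where they do the work, as an engineer would, in place of code of your own. Each camera call takes 0.05 s, during which the arm holds its last target.

## Working session

There is one attempt and no reset: what is moved stays moved. The work goes in short steps, Python scripts to look and compute and a tool call to move; the robot and the scene stay as the last step left them, time stands still between calls to the robot, and variables do not carry over. Pictures are saved under pics/ and viewed, and the job is handed in when it is done.

Besides the shell and the picture viewer there is one more tool, called after "Request:" by a JSON object that holds its "op" and its "data". jog_arm: Moves the arm, as the interface text tells. Its arguments: {"type":"object","properties":{"targets":{"type":"array","items":{"type":"array","items":{"type":"number"}}},"newtons":{"type":"number"}},"required":["targets"]}

```bash
ls; mkdir -p pics; python3 - <<'E'
from bench import r
import cv2,pickle
print(r.sense())
for n in("scene","top","wrist"):
    s=r.snapshot(n);cv2.imwrite(f"pics/{n}0.png",s["pixels"][:,:,::-1]);pickle.dump(s,open(f"{n}0.pkl","wb"))
    print(n,{k:v for k,v in s.items() if k!="pixels"})
E
```

```text
pics
{'time': 0.0, 'joint_pos': array([-7.75450323e+01,  7.51483347e+00,  8.53299496e+01, -9.64081326e-04,
        8.72604727e+01, -4.89418633e+00]), 'qd': array([-0.05915603,  0.07561378,  0.0239843 , -0.10269375, -0.02408416,
        0.02331984]), 'joint_efforts': array([ 1.13638635e-03, -5.69399250e+01, -5.00548482e+01, -1.18081466e-04,
        1.47816871e-02,  4.76972582e-05]), 'tool_pos': array([ 178.80200751, -572.16539934,  230.24085997]), 'tcp_rot': array([-1.79895046e+02, -8.02059037e-03,  1.73491937e+01]), 'ft_force': array([ 0.13087293,  0.03998855, -0.48757782]), 'wrist_torque': array([-0.01686525,  0.02576348, -0.00252363]), 'finger_gap': 85.6936472052549}
scene {'fx': 518.3361350236762, 'fy': 518.3361350236762, 'cx': 316.32851019709483, 'cy': 241.0267736236009, 'origin': array([1111.99640641,  711.34744739,  737.71433808]), 'attitude': array([-1.25527997e+02,  5.12764383e-02,  1.44408124e+02])}
top {'fx': 453.5814230718558, 'fy': 453.5814230718558, 'cx': 322.65196074337655, 'cy': 239.82481678954923, 'origin': array([ 396.40266391,  -32.46540497, 1373.15569836]), 'attitude': array([-171.86528237,    0.18458763,  -88.81336082])}
wrist {'fx': 355.19631947973744, 'fy': 355.19631947973744, 'cx': 315.600308707253, 'cy': 230.77757678762, 'origin': array([ 251.36487451, -548.61817376,  373.0735856 ]), 'attitude': array([ 1.62629710e+02,  5.50835221e-02, -7.27629600e+01])}
```

View pics/scene0.png

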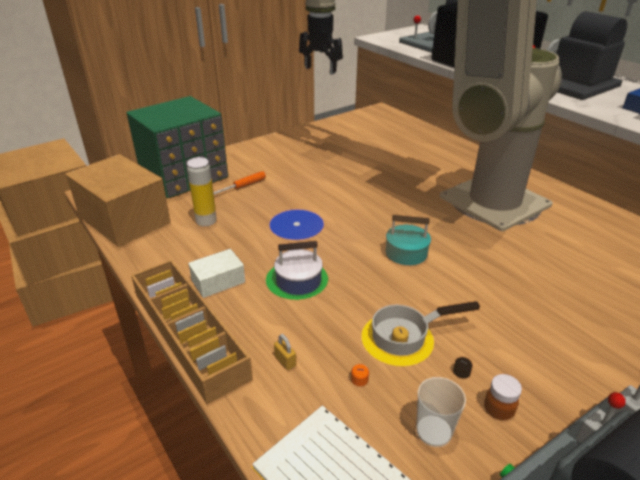

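View pics/top0.png

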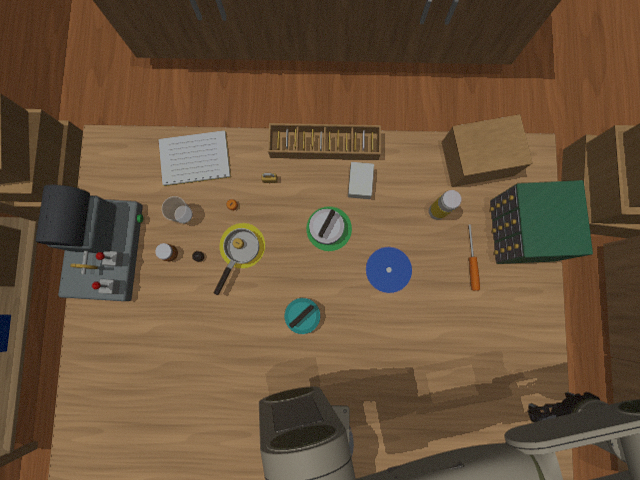

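```bash
python3 - <<'E'
import pickle,cv2
s=pickle.load(open("top0.pkl","rb"))["pixels"][:,:,::-1]
cv2.imwrite("pics/topcrop.png",cv2.resize(s[100:330,160:520],None,fx=2.2,fy=2.2,interpolation=cv2.INTER_CUBIC))
E
```

```text
(no output)
```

View pics/topcrop.png

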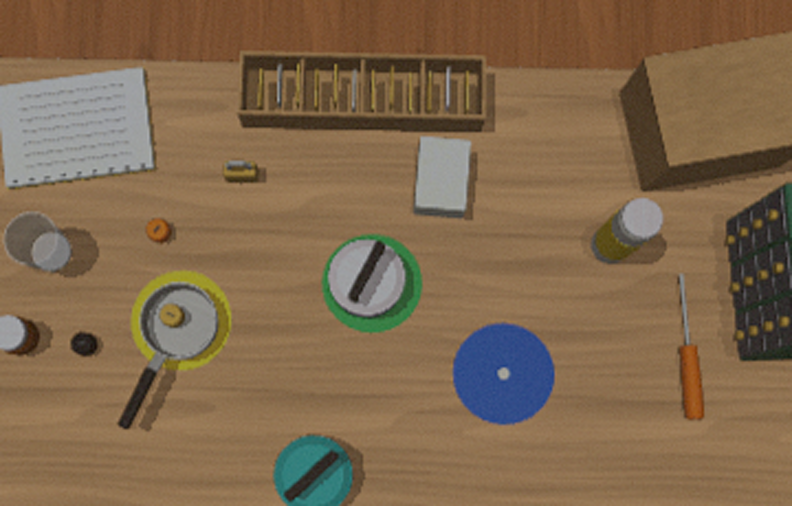

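Can candidates (top view): the aluminium-lid can on the green disc at (327,227), and a turquoise look-alike at (302,316). I choose (327,227): the scene view shows a dark blue body on green. The pan is at (241,246) on yellow, with the brass cylinder at (238,243). The orange (232,204) and black (198,256) cylinders are decoys. The blue disc is empty, at (389,270). Next I measure these.

```bash
cat > h.py <<'E'
import numpy as np,cv2
from scipy.spatial.transform import Rotation as R
def rot(s): return R.from_euler('xyz',s["attitude"],degrees=True).as_matrix()
def ray(s,p,z):
    d=rot(s)@np.array([(p[0]-s["cx"])/s["fx"],(p[1]-s["cy"])/s["fy"],1])
    o=np.array(s["origin"]);return (o+d*(z-o[2])/d[2])
def proj(s,P):
    c=rot(s).T@(np.array(P,float)-s["origin"]);return c[0]/c[2]*s["fx"]+s["cx"],c[1]/c[2]*s["fy"]+s["cy"]
def blobs(m,box=None,amin=20):
    m=m.astype(np.uint8)
    if box: 
        k=np.zeros_like(m);k[box[1]:box[3],box[0]:box[2]]=1;m=m*k
    n,l,st,c=cv2.connectedComponentsWithStats(m)
    return [(c[i],st[i],l==i) for i in range(1,n) if st[i][4]>=amin]
def disc(s,m,z=0):
    cs,_=cv2.findContours(m.astype(np.uint8),cv2.RETR_EXTERNAL,cv2.CHAIN_APPROX_NONE)
    pts=np.vstack([c for c in cs])[:,0]
    w=np.array([ray(s,p,z)[:2] for p in pts],np.float32)
    (x,y),rad=cv2.minEnclosingCircle(w);return x,y,rad,pts.shape[0]
def bar(s,m,z):
    ys,xs=np.nonzero(m);w=np.array([ray(s,(x,y),z)[:2] for x,y in zip(xs,ys)],np.float32)
    (c,sz,a)=cv2.minAreaRect(w);b=cv2.boxPoints((c,sz,a))
    e=b[1]-b[0] if np.linalg.norm(b[1]-b[0])>np.linalg.norm(b[2]-b[1]) else b[2]-b[1]
    u=np.linalg.svd(w-w.mean(0),full_matrices=False)[2][0]
    return c,w.mean(0),sz,np.degrees(np.arctan2(u[1],u[0]))
def hsv(s): return cv2.cvtColor(s["pixels"],cv2.COLOR_RGB2HSV)
E
python3 - <<'E'
from h import *;import pickle
for n,bx in(("top",dict(g=(290,195,365,260),b=(360,240,420,300),y=(210,215,275,275),cb=(310,200,345,250),pb=(205,255,240,300),cy=(225,232,255,262))),
          ("scene",dict(g=(250,230,345,310),b=(260,200,335,245),y=(350,300,445,370),cb=(270,235,325,262),pb=(430,295,490,325),cy=(385,320,415,345)))):
    s=pickle.load(open(n+"0.pkl","rb"));H=hsv(s).astype(int);h,S,v=H[...,0],H[...,1],H[...,2]
    for k,m in(("g",(h>45)&(h<80)&(S>130)&(v>50)),("b",(h>110)&(h<128)&(S>150)&(v>90)),("y",(h>22)&(h<34)&(S>190)&(v>100))):
        bl=blobs(m,bx[k],15)
        mm=np.any([b[2] for b in bl],0);print(n,k,disc(s,mm),[b[1][4] for b in bl])
    for k,z in(("cb",101),("pb",58)):
        bl=blobs((v<75),bx[k],30);print(n,k,[(b[1],bar(s,b[2],z)) for b in bl])
    bl=blobs((h>14)&(h<27)&(S>110)&(v>90),bx["cy"],10);print(n,"cyl",[(b[0],b[1],ray(s,b[0],25)) for b in bl])
E
```

```text
top g (628.463623046875, -41.7563591003418, 67.66719818115234, 205) [np.int32(365)]
top b (506.28106689453125, -225.3576202392578, 68.02152252197266, 185) [np.int32(1040)]
top y (544.9257202148438, 178.02914428710938, 38.75031661987305, 66) [np.int32(52)]
top cb [(array([319, 210,  16,  27, 133], dtype=int32), ((627.1185913085938, -34.18234634399414), array([626.95264, -33.94673], dtype=float32), (13.618253707885742, 83.82108306884766), np.float32(153.65964)))]
top pb [(array([214, 267,  17,  28, 157], dtype=int32), ((459.08599853515625, 264.6315002441406), array([458.80035, 264.69928], dtype=float32), (14.461493492126465, 83.02562713623047), np.float32(155.92903)))]
top cyl [(array([237.34722222, 242.94444444]), array([233, 238,  10,  11,  72], dtype=int32), array([574.33626373, 231.65087382,  25.        ])), (array([252.58333333, 260.08333333]), array([250, 258,   5,   4,  12], dtype=int32), array([523.67030784, 183.70999675,  25.        ]))]
scene g (630.2953491210938, -38.91697692871094, 68.3770751953125, 174) [np.int32(475)]
scene b (509.00274658203125, -223.24822998046875, 64.53076934814453, 115) [np.int32(988)]
scene y (572.2085571289062, 225.020263671875, 69.08173370361328, 204) [np.int32(1002)]
scene cb [(array([279, 243,  37,   8, 143], dtype=int32), ((635.9642944335938, -24.066852569580078), array([637.86676 , -24.881954], dtype=float32), (16.200443267822266, 75.98320770263672), np.float32(-25.61946)))]
scene pb [(array([438, 303,  41,  12, 258], dtype=int32), ((466.646728515625, 273.4849548339844), array([466.70193, 273.61838], dtype=float32), (17.64127540588379, 81.21327209472656), np.float32(-22.908253)))]
scene cyl [(array([399.69194313, 334.20379147]), array([392, 327,  16,  15, 211], dtype=int32), array([579.95008124, 237.57805971,  25.        ]))]
```

```bash
python3 - <<'E'
from h import *;import pickle
s=pickle.load(open("top0.pkl","rb"));H=hsv(s).astype(int);h,S,v=H[...,0],H[...,1],H[...,2]
m=(h>20)&(h<36)&(S>200)&(v>80)
k=[b for b in blobs(m,(210,215,275,275),8)];print([tuple(b[1]) for b in k]);print("yellow",disc(s,np.any([b[2] for b in k],0)))
t=blobs((h>82)&(h<100)&(S>120),(270,290,330,340));print("turq",[disc(s,b[2],54) for b in t])
# lid: bright low-sat ; pan interior
l=blobs((S<40)&(v>120),(300,200,350,250));print("lid",[disc(s,b[2],54) for b in l])
p=blobs((S<45)&(v>60),(215,222,265,268));print("pan",[(disc(s,b[2],36),b[1]) for b in p])
q=pickle.load(open("scene0.pkl","rb"));H=hsv(q).astype(int);h,S,v=H[...,0],H[...,1],H[...,2]
p=blobs((S<60)&(v>60),(365,295,432,360));print("pan scene",[(disc(q,b[2],36),b[1]) for b in p])
im=s["pixels"][:,:,::-1].copy()
for P,r_,c in(((629,-40,0),70,(0,0,255)),((507,-224,0),70,(0,0,255)),((627,-34,54),52,(255,0,255)),((566,217,36),53,(255,0,255)),((572,225,0),70,(0,0,255))):
    for a in np.linspace(0,6.28,60):
        x,y=proj(s,(P[0]+r_*np.cos(a),P[1]+r_*np.sin(a),P[2]));im[int(round(y)),int(round(x))]=c
cv2.imwrite("pics/ov.png",cv2.resize(im[190:310,200:420],None,fx=3.6,fy=3.6,interpolation=cv2.INTER_NEAREST))
E
```

```text
[]Traceback (most recent call last):
  File "<stdin>", line 4, in <module>
  File "h.py", line 16, in disc
    cs,_=cv2.findContours(m.astype(np.uint8),cv2.RETR_EXTERNAL,cv2.CHAIN_APPROX_NONE)
         ~~~~~~~~~~~~~~~~^^^^^^^^^^^^^^^^^^^^^^^^^^^^^^^^^^^^^^^^^^^^^^^^^^^^^^^^^^^^
cv2.error: OpenCV(4.12.0) :-1: error: (-5:Bad argument) in function 'findContours'
> Overload resolution failed:
>  - image is not a numpy array, neither a scalar
>  - Expected Ptr<cv::UMat> for argument 'image'
```

```bash
python3 - <<'E'
from h import *;import pickle
s=pickle.load(open("top0.pkl","rb"));H=hsv(s).astype(int);h,S,v=H[...,0],H[...,1],H[...,2]
print(H[225,245-2:249],H[246,262:267])
m=(h>23)&(h<36)&(S>150)&(v>80)
k=[b for b in blobs(m,(210,215,275,275),8)]
if k: print("yellow",disc(s,np.any([b[2] for b in k],0)))
t=blobs((h>82)&(h<100)&(S>120),(270,290,330,340));print("turq",[disc(s,b[2],54) for b in t])
l=blobs((S<40)&(v>120),(300,200,350,250));print("lid",[disc(s,b[2],54) for b in l])
p=blobs((S<45)&(v>60),(215,222,265,268));print("pan",[(disc(s,b[2],36),b[1]) for b in p])
q=pickle.load(open("scene0.pkl","rb"));H=hsv(q).astype(int);h,S,v=H[...,0],H[...,1],H[...,2]
p=blobs((S<60)&(v>60),(365,295,432,360));print("pan scene",[(disc(q,b[2],36),b[1]) for b in p])
im=s["pixels"][:,:,::-1].copy()
for P,r_,c in(((629,-40,0),70,(0,0,255)),((507,-224,0),70,(0,0,255)),((627,-34,54),52,(255,0,255)),((566,217,36),53,(255,0,255)),((572,225,0),70,(0,0,255))):
    for a in np.linspace(0,6.28,60):
        x,y=proj(s,(P[0]+r_*np.cos(a),P[1]+r_*np.sin(a),P[2]));im[int(round(y)),int(round(x))]=c
cv2.imwrite("pics/ov.png",cv2.resize(im[190:310,200:420],None,fx=3.6,fy=3.6,interpolation=cv2.INTER_NEAREST))
E
```

```text
[[ 28 185 157]
 [ 28 190 156]
 [ 28 187 158]
 [ 28 197 157]
 [ 28 178 159]
 [ 29 199 156]] [[ 25 194 122]
 [ 24 182 123]
 [ 29 181 159]
 [ 20 124 138]
 [ 14 111 140]]
yellow (571.1217651367188, 222.6106414794922, 69.6370849609375, 225)
turq [(364.4234619140625, 30.600608825683594, 50.07099151611328, 98)]
lid [(627.700927734375, -33.521244049072266, 51.16822814941406, 174)]
pan [((556.4376220703125, 226.222900390625, 63.616390228271484, 116), array([224, 228,  35,  40, 873], dtype=int32))]
pan scene [((568.3050537109375, 239.2578125, 68.87268829345703, 161), array([ 373,  305,   59,   49, 1862], dtype=int32))]
```

View pics/ov.png

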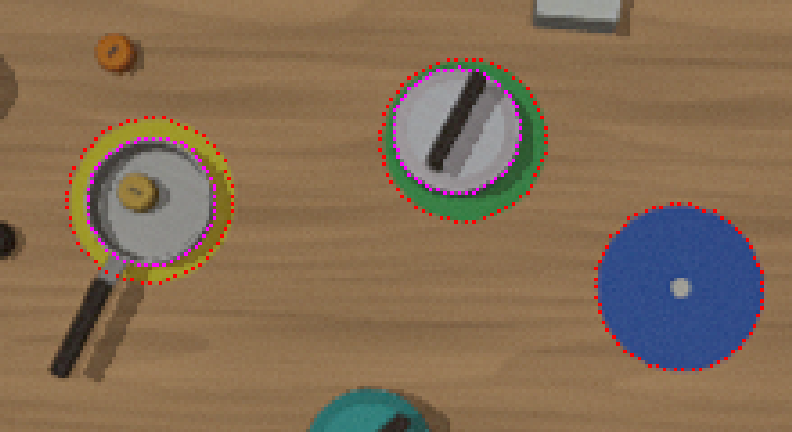

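The overlay fits: can lid at crop (457,130), pan at (152,200), blue disc at (680,288). The chosen can has a silver lid and stands on green, so it is the right one. The turquoise can at (364,31) is well clear of the paths. Next step: move above the can with the yaw along its bar.

```bash
cat >> h.py <<'E'
def plan(goal,yaw=None):
    from bench import r
    s=r.sense();M=R.from_euler('xyz',s["tcp_rot"],degrees=True)
    d=M.inv().apply(np.array(goal)-s["tool_pos"])/1000
    out=[np.round(d,4)]
    if yaw is not None: out.append(np.round((M.inv()*R.from_euler('xyz',[180,0,yaw],degrees=True)).as_rotvec(),4))
    print("t",round(s["time"],2),"tcp",np.round(s["tool_pos"],1),np.round(s["tcp_rot"],1),"F",np.round(s["ft_force"],1),"gap",round(s["finger_gap"],1),"j",np.round(s["joint_pos"],0));print("tool shift m, rotvec:",*out)
E
python3 -c "
from h import plan;plan((627.5,-34,200),153.7)"
```

```text
t 0.15 tcp [ 178.8 -572.3  230.5] [-179.9   -0.    17.3] F [-0.1 -0.4  0.2] gap 85.6 j [-78.   8.  85.  -0.  87.  -5.]
tool shift m, rotvec: [ 0.5888 -0.38    0.0311] [-6.0000e-04 -1.8000e-03 -2.3798e+00]
```

Request:
{"op": "jog_arm", "data": {"targets": [[0.15,-0.097,0,0,0,-0.6,0],[0.15,-0.097,0,0,0,-0.6,0],[0.15,-0.097,0,0,0,-0.6,0],[0.15,-0.097,0,0,0,-0.6,0],[0.15,-0.097,0,0,0,-0.6,0]], "newtons": 50}}

```text
time: 0.57
tool_pos: [296.0, -431.3, 231.0]
tcp_rot: [-180.0, -0.1, 52.3]
ft_force: [-0.5, 0.1, -0.5]
finger_gap: 85.7
```

```bash
python3 -c "
from h import plan;plan((627.5,-34,200),153.7)"
```

```text
t 0.57 tcp [ 296.  -431.3  231. ] [-1.80e+02 -1.00e-01  5.23e+01] F [-0.5  0.1 -0.5] gap 85.7 j [-61.  -4.  97.   0.  87. -24.]
tool shift m, rotvec: [0.517  0.0189 0.0322] [ 0.0018 -0.0021 -1.7704]
```

Request:
{"op": "jog_arm", "data": {"targets": [[0.18,0.007,0,0,0,-0.6,0],[0.18,0.007,0,0,0,-0.6,0],[0.18,0.007,0,0,0,-0.6,0],[0.18,0.007,0,0,0,-0.6,0],[0.18,0.007,0,0,0,-0.6,0]]}}

```text
time: 0.98
tool_pos: [412.8, -294.2, 231.2]
tcp_rot: [179.9, -0.1, 86.7]
ft_force: [-0.0, -1.0, 0.1]
finger_gap: 85.4
```

```bash
python3 -c "
from h import plan;plan((627.5,-34,200),153.7)"
```

```text
t 0.98 tcp [ 412.8 -294.2  231.2] [ 1.799e+02 -1.000e-01  8.670e+01] F [-0.  -1.   0.1] gap 85.4 j [-41.  -7. 100.   0.  87. -38.]
tool shift m, rotvec: [0.2723 0.1991 0.0319] [ 2.0000e-03 -1.0000e-03 -1.1701e+00]
```

Request:
{"op": "jog_arm", "data": {"targets": [[0.136,0.1,0.01,0,0,-0.6,0],[0.136,0.1,0.01,0,0,-0.6,0],[0.136,0.1,0.01,0,0,-0.6,0],[0.136,0.1,0.01,0,0,-0.6,0],[0.136,0.1,0.01,0,0,-0.6,0]]}}

```text
time: 1.4
tool_pos: [522.1, -163.7, 220.4]
tcp_rot: [179.9, -0.1, 121.1]
ft_force: [0.3, 0.7, 0.5]
finger_gap: 85.7
```

```bash
python3 -c "
from h import plan;plan((627.5,-34,200),153.7)"
```

```text
t 1.4 tcp [ 522.1 -163.7  220.4] [ 1.799e+02 -1.000e-01  1.211e+02] F [0.3 0.7 0.5] gap 85.7 j [-23.  -0.  95.   0.  86. -54.]
tool shift m, rotvec: [0.0565 0.1572 0.0208] [ 0.0025 -0.0015 -0.5682]
```

Request:
{"op": "jog_arm", "data": {"targets": [[0.056,0.157,0.021,0,0,-0.568,0],[0.056,0.157,0.021,0,0,-0.568,0],[0.056,0.157,0.021,0,0,-0.568,0],[0.056,0.157,0.021,0,0,-0.568,0],[0.056,0.157,0.021,0,0,-0.568,0]]}}

```text
time: 1.82
tool_pos: [628.0, -35.4, 197.4]
tcp_rot: [179.9, -0.2, 153.7]
ft_force: [-0.1, -0.6, -0.8]
finger_gap: 85.4
```

```bash
python3 - <<'E'
from h import *;from bench import r
s=r.snapshot("wrist");im=s["pixels"][:,:,::-1].copy()
for P in((627.5,-34,101),(627.5-42*.897,-34+42*.443,101),(627.5+42*.897,-34-42*.443,101)):
    p=proj(s,P);print(p);cv2.circle(im,(int(p[0]),int(p[1])),3,(0,0,255),-1)
cv2.imwrite("pics/w1.png",im);plan((627.5,-34,76),153.7)
E
```

```text
(np.float64(316.19254287800646), np.float64(232.6524152240212))
(np.float64(316.07390396787747), np.float64(173.02752810307643))
(np.float64(316.2999516013758), np.float64(286.63329721069533))
t 1.87 tcp [626.8 -37.8 197.9] [-180.    -0.2  153.8] F [-0.5 -0.4 -0.1] gap 85.7 j [ -8.  13.  83.   0.  85. -72.]
tool shift m, rotvec: [0.0006 0.0038 0.1219] [-0.0001 -0.0032  0.0018]
```

View pics/w1.png

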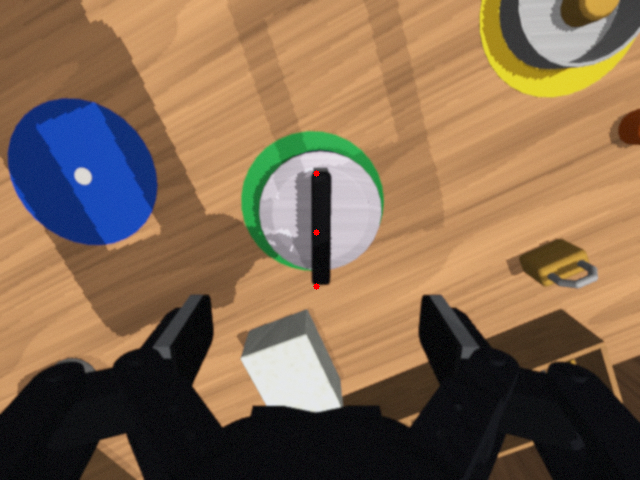

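The wrist view shows the bar at columns 312-330, about 4 px off the prediction. The arm was still settling when it was taken, so I measure again.

```bash
python3 - <<'E'
from h import *;from bench import r
plan((627.5,-34,76),153.7)
s=r.snapshot("wrist");H=hsv(s)
for b in blobs(H[...,2]<45,(280,140,360,300),100): print(b[1],bar(s,b[2],101))
plan((627.5,-34,76),153.7)
E
```

```text
t 1.87 tcp [626.8 -37.8 197.9] [-180.    -0.2  153.8] F [-0.5 -0.4 -0.1] gap 85.7 j [ -8.  13.  83.   0.  85. -72.]
tool shift m, rotvec: [0.0006 0.0038 0.1219] [-0.0001 -0.0032  0.0018]
[ 316  172   19  112 1939] ((627.3688354492188, -30.422405242919922), array([625.3826 , -29.70734], dtype=float32), (12.261343002319336, 81.94312286376953), np.float32(-26.136215))
t 1.92 tcp [626.1 -39.8 198.7] [-1.799e+02 -1.000e-01  1.533e+02] F [-0.5 -0.9 -0.4] gap 85.6 j [ -8.  13.  83.  -0.  85. -72.]
tool shift m, rotvec: [0.0011 0.0059 0.1227] [-0.0009 -0.0024 -0.0076]
```

Request:
{"op": "jog_arm", "data": {"targets": [[0.0,0.004,0.03,0,0,0,0],[0.0,0.004,0.04,0,0,0,0],[0.0,0.004,0.05,0,0,0,0],[0.0,0.004,0.05,0,0,0,0]]}}

```text
time: 2.25
tool_pos: [625.7, -38.8, 147.4]
tcp_rot: [-179.9, -0.3, 152.9]
ft_force: [0.1, 0.1, -1.0]
finger_gap: 85.4
```

```bash
python3 - <<'E'
from h import *;from bench import r
plan((627.5,-33,76),153.7)
s=r.snapshot("wrist");H=hsv(s)
for b in blobs(H[...,2]<45,(280,100,360,330),100): print(b[1],bar(s,b[2],101))
plan((627.5,-33,76),153.7)
E
```

```text
t 2.25 tcp [625.7 -38.8 147.4] [-179.9   -0.3  152.9] F [ 0.1  0.1 -1. ] gap 85.4 j [ -8.  15.  86.  -0.  80. -71.]
tool shift m, rotvec: [0.0007 0.0061 0.0714] [-0.0017 -0.0045 -0.0142]
[ 318  184   23  137 2978] ((626.7769775390625, -30.322017669677734), array([624.6484  , -29.147667], dtype=float32), (12.50365924835205, 82.94050598144531), np.float32(-26.203459))
t 2.3 tcp [626.5 -38.9 149.1] [-179.9   -0.2  152.9] F [-0.3 -0.4  0.4] gap 85.5 j [ -8.  15.  86.  -0.  80. -71.]
tool shift m, rotvec: [0.0016 0.0058 0.0731] [-0.0011 -0.0027 -0.0139]
```

Request:
{"op": "jog_arm", "data": {"targets": [[0.0015,0.007,0.02,0,0,-0.014,0],[0.0015,0.007,0.04,0,0,-0.014,0],[0.0015,0.007,0.06,0,0,-0.014,0],[0.0015,0.007,0.072,0,0,-0.014,0],[0.0015,0.007,0.072,0,0,-0.014,0]]}}

```text
time: 2.72
tool_pos: [627.9, -31.4, 75.9]
tcp_rot: [-179.9, -0.2, 153.8]
ft_force: [-0.1, 0.3, 0.1]
finger_gap: 85.6
```

```bash
python3 - <<'E'
from h import *;from bench import r
s=r.snapshot("wrist");cv2.imwrite("pics/w2.png",s["pixels"][:,:,::-1])
plan((627,-31.5,76),153.7)
E
```

```text
t 2.77 tcp [628.8 -31.4  77.7] [-1.800e+02 -1.000e-01  1.538e+02] F [ 0.1 -0.1  0.3] gap 85.3 j [ -8.  19.  89.  -0.  73. -71.]
tool shift m, rotvec: [ 0.0016 -0.0009  0.0017] [-0.0007 -0.002   0.0014]
```

View pics/w2.png

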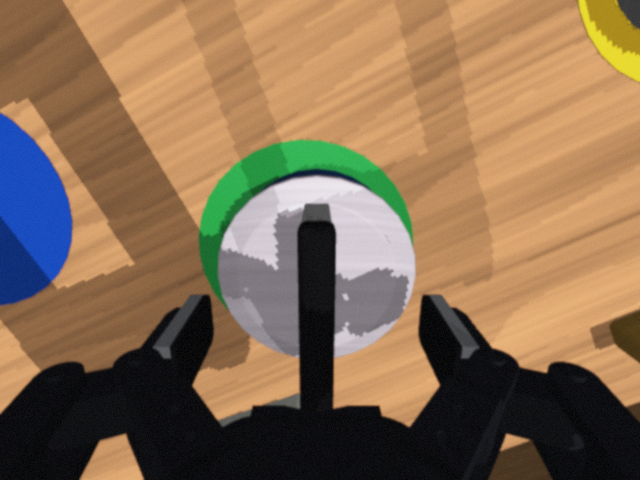

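The bar, columns 299-335, is centred between the fingers at 212 and 420. Closing.

Request:
{"op": "jog_arm", "data": {"targets": [[0,0,0.001,0,0,0,1],[0,0,0.001,0,0,0,1],[0,0,0.001,0,0,0,1],[0,0,0.001,0,0,0,1],[0,0,0.001,0,0,0,1]], "newtons": 50}}

```text
time: 3.18
tool_pos: [630.3, -31.2, 78.2]
tcp_rot: [180.0, 0.1, 153.8]
ft_force: [-0.4, 0.5, -0.1]
finger_gap: 25.3
```

Request:
{"op": "jog_arm", "data": {"targets": [[0,0,0,0,0,0,1],[0,0,0,0,0,0,1],[0,0,0,0,0,0,1]]}}

```text
time: 3.43
tool_pos: [629.9, -31.6, 77.7]
tcp_rot: [-180.0, 0.0, 153.8]
ft_force: [-1.5, -2.9, 4.3]
finger_gap: 12.8
```

```bash
python3 - <<'E'
from h import *;from bench import r
plan((627,-31.5,76),153.7)
s=r.snapshot("top");H=hsv(s).astype(int);h,S,v=H[...,0],H[...,1],H[...,2]
cv2.imwrite("pics/t2.png",s["pixels"][150:350,200:480,::-1].repeat(2,0).repeat(2,1))
E
```

```text
t 3.43 tcp [629.9 -31.6  77.7] [-180.     0.   153.8] F [-1.5 -2.9  4.3] gap 12.8 j [ -8.  19.  89.  -0.  73. -71.]
tool shift m, rotvec: [ 0.0026 -0.0012  0.0017] [-0.0004  0.0006  0.0021]
```

View pics/t2.png

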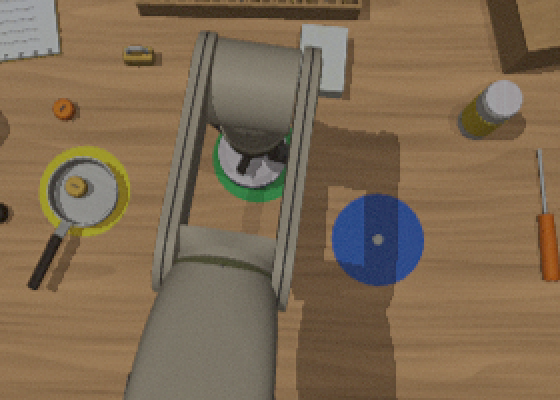

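Request:
{"op": "jog_arm", "data": {"targets": [[0.0003,-0.003,0,0,0,0,1],[0.001,-0.009,0,0,0,0,1],[0.002,-0.018,0,0,0,0,1],[0.0032,-0.03,0,0,0,0,1],[0.0048,-0.044,0,0,0,0,1]]}}

```text
time: 3.9
tool_pos: [606.7, -67.5, 77.7]
tcp_rot: [179.9, 0.1, 153.9]
ft_force: [2.4, 6.7, 6.9]
finger_gap: 12.9
```

```bash
python3 -c "
from h import plan;plan((629.9-120.5,-31.6-190,77.5),153.8)"
```

```text
t 3.9 tcp [606.7 -67.5  77.7] [1.799e+02 1.000e-01 1.539e+02] F [2.4 6.7 6.9] gap 12.9 j [-11.  16.  92.   0.  72. -75.]
tool shift m, rotvec: [ 0.0195 -0.1812 -0.0002] [0.0024 0.0011 0.0017]
```

Request:
{"op": "jog_arm", "data": {"targets": [[0.0015,-0.014,0,0,0,0,1],[0.003,-0.028,0,0,0,0,1],[0.0045,-0.042,0,0,0,0,1],[0.006,-0.056,0,0,0,0,1],[0.0075,-0.07,0,0,0,0,1]]}}

```text
time: 4.32
tool_pos: [568.4, -128.3, 77.7]
tcp_rot: [179.9, 0.0, 153.8]
ft_force: [1.8, 4.9, 8.4]
finger_gap: 13.0
```

```bash
python3 -c "
from h import plan;plan((629.9-120.5,-31.6-190,77.5),153.8)"
```

```text
t 4.32 tcp [ 568.4 -128.3   77.7] [179.9   0.  153.8] F [1.8 4.9 8.4] gap 13.0 j [-18.  12.  97.   0.  71. -82.]
tool shift m, rotvec: [ 0.0118 -0.1098  0.    ] [0.0014 0.0008 0.0007]
```

Request:
{"op": "jog_arm", "data": {"targets": [[0.0015,-0.014,0,0,0,0,1],[0.003,-0.028,0,0,0,0,1],[0.0045,-0.042,0,0,0,0,1],[0.006,-0.056,0,0,0,0,1],[0.0075,-0.07,0,0,0,0,1]]}}

```text
time: 4.73
tool_pos: [530.7, -187.9, 77.7]
tcp_rot: [179.9, 0.0, 153.8]
ft_force: [3.4, 7.2, 7.9]
finger_gap: 12.9
```

```bash
python3 -c "
from h import plan;plan((629.9-120.5,-31.6-190,77.5),153.8)"
```

```text
t 4.73 tcp [ 530.7 -187.9   77.7] [179.9   0.  153.8] F [3.4 7.2 7.9] gap 12.9 j [-25.   9. 100.   0.  71. -89.]
tool shift m, rotvec: [ 0.0042 -0.0397  0.0001] [0.0013 0.0007 0.0005]
```

Request:
{"op": "jog_arm", "data": {"targets": [[0.0014,-0.013,0,0,0,0,1],[0.0026,-0.024,0,0,0,0,1],[0.0035,-0.033,0,0,0,0,1],[0.004,-0.038,0,0,0,0,1],[0.0042,-0.039,0,0,0,0,1]]}}

```text
time: 5.15
tool_pos: [509.6, -221.5, 77.7]
tcp_rot: [180.0, 0.0, 153.8]
ft_force: [4.1, 3.8, 4.8]
finger_gap: 13.0
```

```bash
python3 - <<'E'
from h import *;from bench import r
plan((629.9-120.5,-31.6-190,77.5),153.8)
s=r.snapshot("top");cv2.imwrite("pics/t3.png",s["pixels"][150:350,220:500,::-1].repeat(2,0).repeat(2,1))
s=r.snapshot("scene");cv2.imwrite("pics/s3.png",s["pixels"][150:350,220:500,::-1].repeat(2,0).repeat(2,1))
E
```

```text
t 5.15 tcp [ 509.6 -221.5   77.7] [180.    0.  153.8] F [4.1 3.8 4.8] gap 13.0 j [-29.   8. 101.   0.  71. -93.]
tool shift m, rotvec: [ 0.0002 -0.0002  0.0002] [ 0.0004  0.0007 -0.0005]
```

View pics/t3.png

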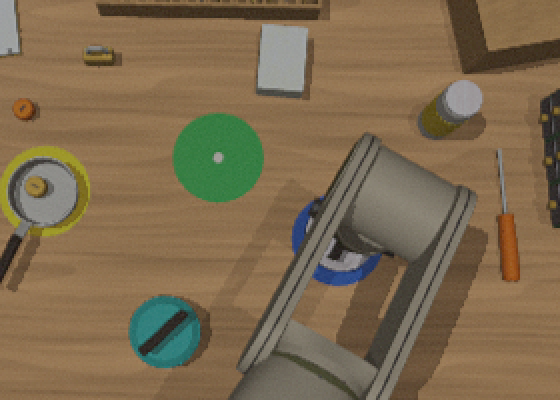

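View pics/s3.png

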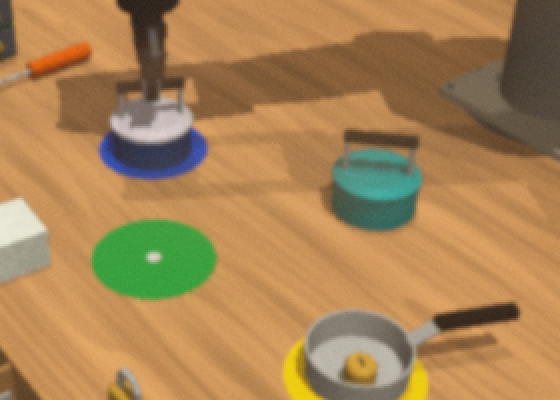

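The can is on blue and the green dot is visible (top crop (218,157)). Releasing and rising.

Request:
{"op": "jog_arm", "data": {"targets": [[0,0,0,0,0,0,0],[0,0,0,0,0,0,0],[0,0,0,0,0,0,0],[0,0,0,0,0,0,0],[0,0,0,0,0,0,0]]}}

```text
time: 5.67
tool_pos: [509.5, -220.6, 76.9]
tcp_rot: [-180.0, -0.0, 153.8]
ft_force: [0.7, -0.1, -0.4]
finger_gap: 72.8
```

Request:
{"op": "jog_arm", "data": {"targets": [[0,0,-0.005,0,0,0,0],[0,0,-0.02,0,0,0,0],[0,0,-0.05,0,0,0,0],[0,0,-0.085,0,0,0,0],[0,0,-0.12,0,0,0,0]]}}

```text
time: 6.08
tool_pos: [509.1, -220.3, 198.2]
tcp_rot: [-180.0, -0.1, 153.8]
ft_force: [1.0, -0.0, 0.6]
finger_gap: 85.3
```

```bash
python3 -c "
from h import plan;plan((459,265,170),155.9)"
```

```text
t 6.08 tcp [ 509.1 -220.3  198.2] [-1.800e+02 -1.000e-01  1.538e+02] F [ 1.  -0.   0.6] gap 85.3 j [-29.   2.  95.  -0.  84. -93.]
tool shift m, rotvec: [0.2589 0.4134 0.0287] [ 0.     -0.0018 -0.036 ]
```

Request:
{"op": "jog_arm", "data": {"targets": [[0.1,0.16,0,0,0,-0.036,0],[0.1,0.16,0,0,0,-0.036,0],[0.1,0.16,0,0,0,-0.036,0],[0.1,0.16,0,0,0,-0.036,0],[0.1,0.16,0,0,0,-0.036,0]]}}

```text
time: 6.5
tool_pos: [489.9, -29.4, 197.9]
tcp_rot: [179.9, -0.0, 156.0]
ft_force: [-0.7, 0.5, 0.0]
finger_gap: 85.2
```

Request:
{"op": "jog_arm", "data": {"targets": [[0.1,0.16,0,0,0,0,0],[0.1,0.16,0,0,0,0,0],[0.1,0.16,0,0,0,0,0],[0.1,0.16,0,0,0,0,0],[0.1,0.16,0,0,0,0,0]]}}

```text
time: 6.92
tool_pos: [463.7, 157.7, 198.0]
tcp_rot: [179.9, -0.0, 156.0]
ft_force: [0.4, -0.3, 0.3]
finger_gap: 85.6
```

```bash
python3 -c "
from h import plan;plan((459,265,170),155.9)"
```

```text
t 6.92 tcp [463.7 157.7 198. ] [179.9  -0.  156. ] F [ 0.4 -0.3  0.3] gap 85.6 j [ 13.  -9. 105.   0.  84. -53.]
tool shift m, rotvec: [0.0479 0.0961 0.0281] [ 0.0015 -0.      0.0018]
```

Request:
{"op": "jog_arm", "data": {"targets": [[0.02,0.036,0.01,0,0,0,0],[0.042,0.085,0.02,0,0,0,0],[0.048,0.096,0.028,0,0,0,0],[0.048,0.096,0.028,0,0,0,0],[0.048,0.096,0.028,0,0,0,0]]}}

```text
time: 7.33
tool_pos: [459.2, 262.2, 168.7]
tcp_rot: [-179.9, -0.1, 156.1]
ft_force: [0.4, -0.2, 0.7]
finger_gap: 85.3
```

```bash
python3 - <<'E'
from h import *;from bench import r
plan((459,265,32),155.9)
s=r.snapshot("wrist");H=hsv(s);cv2.imwrite("pics/w4.png",s["pixels"][:,:,::-1]);print(proj(s,(459,265,58)))
for b in blobs(H[...,2]<45,(240,60,400,300),100): print(b[1],bar(s,b[2],58))
s=r.snapshot("top");H=hsv(s).astype(int);h,S,v=H[...,0],H[...,1],H[...,2]
l=blobs((S<40)&(v>120),(360,240,420,300));print("lid",[disc(s,b[2],54) for b in l])
for b in blobs(v<75,(370,240,410,295),60): print(b[1],bar(s,b[2],101))
g=blobs((h>45)&(h<80)&(S>130)&(v>50),(290,195,365,260));print("green",[disc(s,b[2]) for b in g])
b=blobs((h>110)&(h<128)&(S>150)&(v>60),(350,230,430,310));print("blue",[disc(s,k[2]) for k in b])
cv2.imwrite("pics/t4.png",s["pixels"][150:350,220:500,::-1].repeat(2,0).repeat(2,1))
E
```

```text
t 7.33 tcp [459.2 262.2 168.7] [-1.799e+02 -1.000e-01  1.561e+02] F [ 0.4 -0.2  0.7] gap 85.3 j [ 24.  -1. 101.  -0.  80. -42.]
tool shift m, rotvec: [0.0012 0.0026 0.1367] [-0.0014 -0.001   0.0029]
(np.float64(318.3754547042052), np.float64(226.26589407143297))
[ 314  165   20  109 2085] ((457.1584777832031, 269.770751953125), array([455.59958, 270.64288], dtype=float32), (14.46512222290039, 83.1986312866211), np.float32(-23.641006))
lid [(508.076171875, -221.49649047851562, 51.65419006347656, 148)]
[384 253  17  27 146] ((508.185791015625, -221.76527404785156), array([ 507.83536, -222.16849], dtype=float32), (14.95838737487793, 82.65990447998047), np.float32(153.28188))
green [(628.4227294921875, -42.20221710205078, 67.97976684570312, 122)]
blue [(554.798828125, -235.81735229492188, 43.69476318359375, 64), (506.4142761230469, -225.11326599121094, 67.74425506591797, 184)]
```

View pics/w4.png

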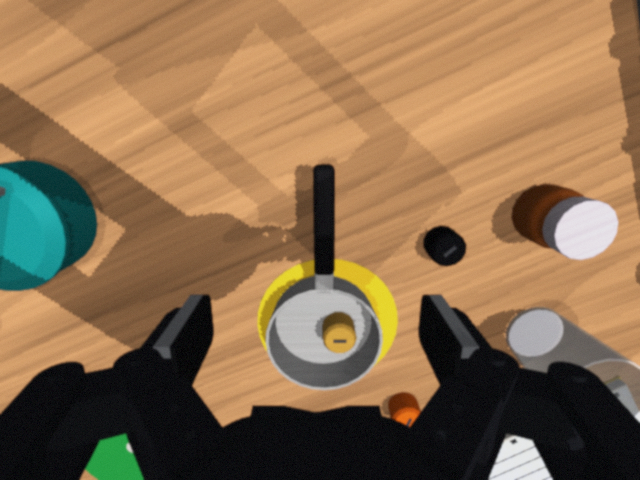

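View pics/t4.png

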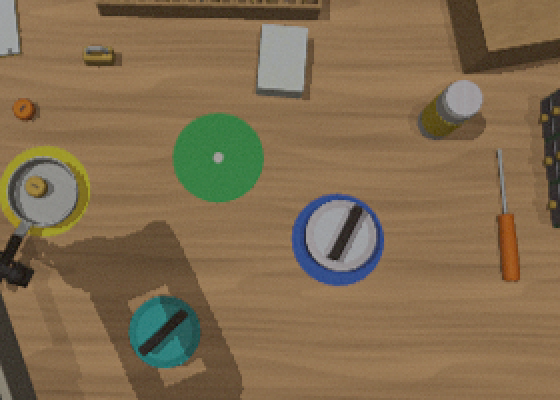

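The can is 4 mm from the blue centre. In the wrist view the pan grip is at columns 314-334. Descending to the handle.

Request:
{"op": "jog_arm", "data": {"targets": [[0.002,0.005,0.03,0,0,0.003,0],[0.002,0.005,0.06,0,0,0.003,0],[0.002,0.005,0.09,0,0,0.003,0],[0.002,0.005,0.11,0,0,0.003,0],[0.002,0.005,0.11,0,0,0.003,0]]}}

```text
time: 7.85
tool_pos: [457.6, 263.7, 54.9]
tcp_rot: [-179.7, -0.3, 155.6]
ft_force: [-1.6, -0.5, -0.7]
finger_gap: 85.6
```

```bash
python3 - <<'E'
from h import *;from bench import r
plan((458.5,267.5,32),155.9)
s=r.snapshot("wrist");H=hsv(s);cv2.imwrite("pics/w5.png",s["pixels"][:,:,::-1])
E
```

```text
t 7.85 tcp [457.6 263.7  54.9] [-179.7   -0.3  155.6] F [-1.6 -0.5 -0.7] gap 85.6 j [ 24.   6. 106.  -0.  68. -41.]
tool shift m, rotvec: [0.0006 0.004  0.0229] [-0.0058 -0.0048 -0.0052]
```

View pics/w5.png

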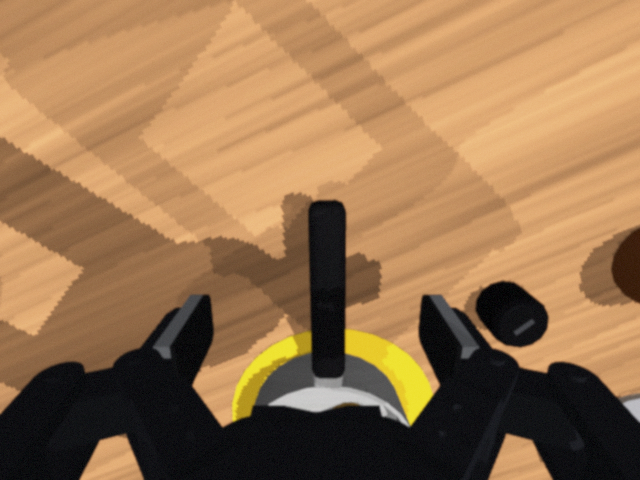

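Request:
{"op": "jog_arm", "data": {"targets": [[0,0.005,0.005,-0.005,-0.005,-0.005,0],[0,0.005,0.015,-0.005,-0.005,-0.005,0],[0,0.005,0.022,-0.005,-0.005,-0.005,0],[0,0.005,0.022,-0.005,-0.005,-0.005,0]]}}

```text
time: 8.23
tool_pos: [462.0, 270.8, 36.5]
tcp_rot: [179.8, 0.3, 156.0]
ft_force: [-0.8, -0.5, -0.5]
finger_gap: 85.4
```

```bash
python3 - <<'E'
from h import *;from bench import r
plan((458.5,268.5,32),155.9)
s=r.snapshot("wrist");H=hsv(s);cv2.imwrite("pics/w6.png",s["pixels"][:,:,::-1])
E
```

```text
t 8.23 tcp [462.  270.8  36.5] [179.8   0.3 156. ] F [-0.8 -0.5 -0.5] gap 85.4 j [ 25.   8. 106.  -0.  66. -41.]
tool shift m, rotvec: [ 0.0023 -0.0036  0.0045] [0.0043 0.0045 0.0018]
```

View pics/w6.png

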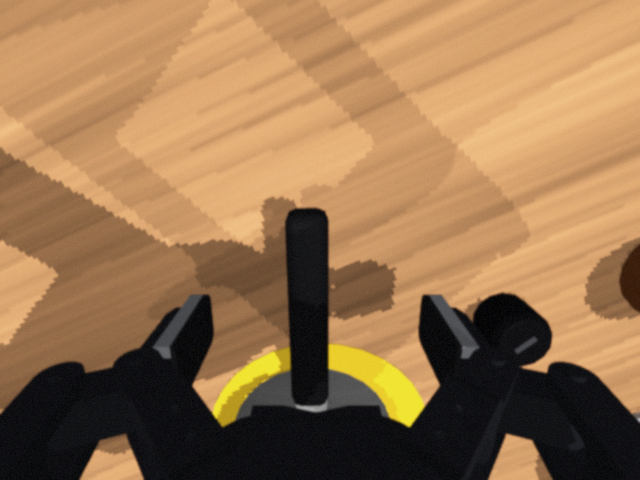

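Request:
{"op": "jog_arm", "data": {"targets": [[0,-0.002,0.003,0,0,0,0],[0,-0.002,0.003,0,0,0,0],[0,-0.002,0.003,0,0,0,0],[0,-0.002,0.003,0,0,0,0],[0,-0.002,0.003,0,0,0,0]]}}

```text
time: 8.7
tool_pos: [461.8, 269.4, 34.6]
tcp_rot: [179.7, 0.3, 156.0]
ft_force: [-0.2, -0.2, 0.1]
finger_gap: 84.8
```

```bash
python3 - <<'E'
from h import *;from bench import r
plan((459.5,267.5,32),155.9)
s=r.snapshot("wrist");H=hsv(s);row=H[260,220:400,2];x=np.nonzero(row<45)[0]+220;print(x.min(),x.max());
for y in(225,350):
  x=np.nonzero(H[y,230:400,2]<45)[0]+230;print(x.min(),x.max())
E
```

```text
t 8.7 tcp [461.8 269.4  34.6] [179.7   0.3 156. ] F [-0.2 -0.2  0.1] gap 84.8 j [ 25.   8. 106.  -0.  65. -41.]
tool shift m, rotvec: [ 0.0014 -0.0027  0.0026] [0.0054 0.0053 0.0019]
291 330
290 330
295 330
```

Request:
{"op": "jog_arm", "data": {"targets": [[0.001,-0.002,0.002,0.005,0.005,0,0],[0.001,-0.002,0.002,0.005,0.005,0,0],[0.001,-0.002,0.002,0.005,0.005,0,0.5],[0.001,-0.002,0.002,0.005,0.005,0,1],[0.001,-0.002,0.002,0.005,0.005,0,1]], "newtons": 40}}

```text
time: 9.17
tool_pos: [459.9, 267.9, 32.3]
tcp_rot: [180.0, 0.0, 156.0]
ft_force: [0.3, 0.4, 0.3]
finger_gap: 51.8
```

Request:
{"op": "jog_arm", "data": {"targets": [[0,0,0,0,0,0,1],[0,0,0,0,0,0,1],[0,0,0,0,0,0,1],[0,0,0,0,0,0,1],[0,0,0,0,0,0,1]]}}

```text
time: 9.58
tool_pos: [460.1, 268.1, 32.4]
tcp_rot: [180.0, 0.0, 156.0]
ft_force: [-0.4, 1.4, -0.8]
finger_gap: 15.5
```

```bash
python3 - <<'E'
from h import *;from bench import r
plan((459.5,267.5,32),155.9)
s=r.snapshot("top");cv2.imwrite("pics/t7.png",s["pixels"][170:310,180:360,::-1].repeat(4,0).repeat(4,1))
s=r.snapshot("scene");cv2.imwrite("pics/s7.png",s["pixels"][250:400,320:520,::-1].repeat(4,0).repeat(4,1))
E
```

```text
t 9.58 tcp [460.1 268.1  32.4] [180.   0. 156.] F [-0.4  1.4 -0.8] gap 15.5 j [ 25.   8. 106.   0.  65. -41.]
tool shift m, rotvec: [ 0.0003 -0.0008  0.0004] [0.0006 0.0003 0.002 ]
```

View pics/t7.png

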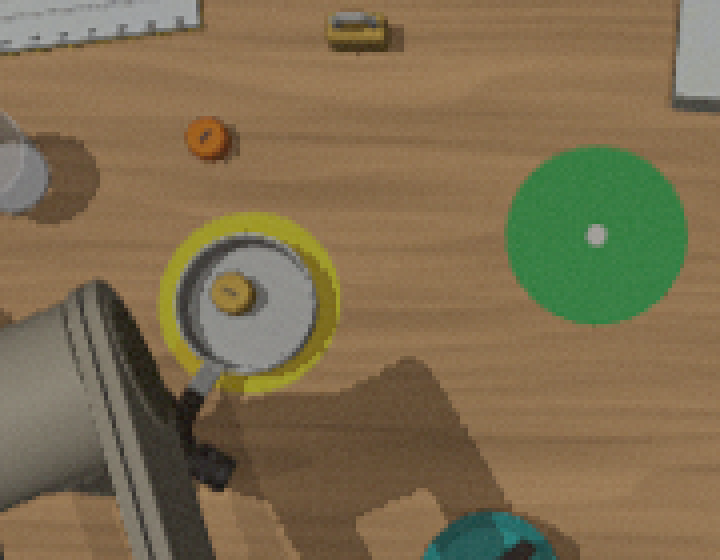

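View pics/s7.png

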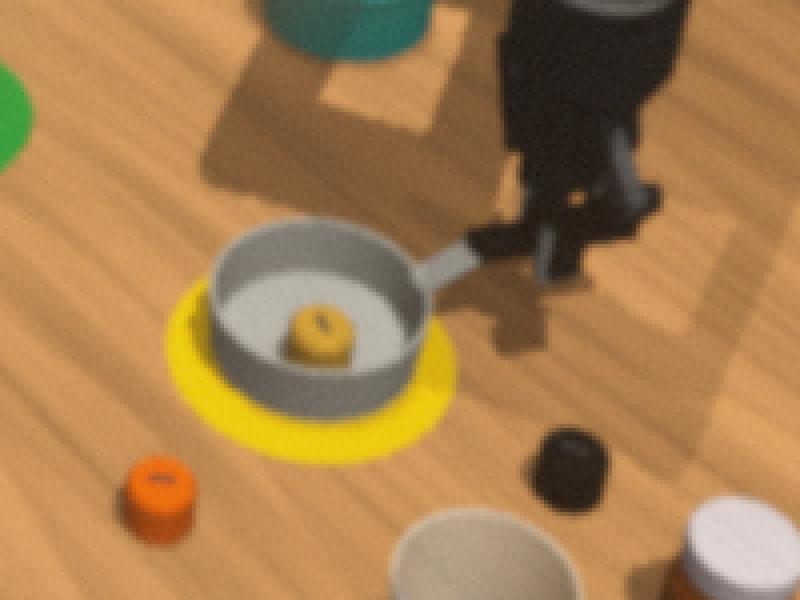

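Request:
{"op": "jog_arm", "data": {"targets": [[-0.0009,-0.0012,0,0,0,0,1],[-0.0027,-0.0036,0,0,0,0,1],[-0.0055,-0.0071,0,0,0,0,1],[-0.0092,-0.0119,0,0,0,0,1],[-0.014,-0.0182,0,0,0,0,1]]}}

```text
time: 10.1
tool_pos: [465.4, 245.2, 32.4]
tcp_rot: [180.0, 0.0, 156.0]
ft_force: [-0.7, 3.8, 2.7]
finger_gap: 14.9
```

```bash
python3 -c "
from h import plan;plan((522.6,9.6,32.4),156)"
```

```text
t 10.1 tcp [465.4 245.2  32.4] [180.   0. 156.] F [-0.7  3.8  2.7] gap 14.9 j [ 22.   7. 107.   0.  65. -44.]
tool shift m, rotvec: [-0.1479 -0.1921 -0.    ] [0.0003 0.     0.0006]
```

Request:
{"op": "jog_arm", "data": {"targets": [[-0.006,-0.008,0,0,0,0,1],[-0.012,-0.016,0,0,0,0,1],[-0.018,-0.0235,0,0,0,0,1],[-0.0245,-0.0315,0,0,0,0,1],[-0.0305,-0.0395,0,0,0,0,1]]}}

```text
time: 10.52
tool_pos: [477.5, 195.9, 32.4]
tcp_rot: [180.0, 0.0, 156.0]
ft_force: [-1.0, 4.5, 2.8]
finger_gap: 15.0
```

Request:
{"op": "jog_arm", "data": {"targets": [[-0.006,-0.008,0,0,0,0,1],[-0.012,-0.016,0,0,0,0,1],[-0.018,-0.0235,0,0,0,0,1],[-0.0245,-0.0315,0,0,0,0,1],[-0.0305,-0.0395,0,0,0,0,1]]}}

```text
time: 10.93
tool_pos: [489.2, 147.6, 32.4]
tcp_rot: [180.0, 0.0, 156.0]
ft_force: [0.1, 4.9, 4.7]
finger_gap: 15.4
```

```bash
python3 -c "
from h import plan;plan((522.6,9.6,32.4),156)"
```

```text
t 10.93 tcp [489.2 147.6  32.4] [180.   0. 156.] F [0.1 4.9 4.7] gap 15.4 j [ 11.   5. 110.   0.  65. -55.]
tool shift m, rotvec: [-0.0867 -0.1125 -0.    ] [0.0002 0.     0.    ]
```

Request:
{"op": "jog_arm", "data": {"targets": [[-0.006,-0.008,0,0,0,0,1],[-0.012,-0.016,0,0,0,0,1],[-0.018,-0.0235,0,0,0,0,1],[-0.0245,-0.0315,0,0,0,0,1],[-0.0305,-0.0395,0,0,0,0,1]]}}

```text
time: 11.35
tool_pos: [500.9, 99.2, 32.4]
tcp_rot: [180.0, -0.0, 156.0]
ft_force: [-1.0, 5.3, 5.0]
finger_gap: 15.5
```

Request:
{"op": "jog_arm", "data": {"targets": [[-0.006,-0.008,0,0,0,0,1],[-0.012,-0.016,0,0,0,0,1],[-0.018,-0.0235,0,0,0,0,1],[-0.0245,-0.0315,0,0,0,0,1],[-0.0305,-0.0395,0,0,0,0,1]]}}

```text
time: 11.77
tool_pos: [512.5, 50.7, 32.4]
tcp_rot: [180.0, -0.0, 156.0]
ft_force: [-0.8, 5.3, 5.8]
finger_gap: 14.9
```

```bash
python3 -c "
from h import plan;plan((522.6,9.6,32.4),156)"
```

```text
t 11.77 tcp [512.5  50.7  32.4] [180.  -0. 156.] F [-0.8  5.3  5.8] gap 14.9 j [ -0.   6. 109.   0.  65. -66.]
tool shift m, rotvec: [-0.0259 -0.0335 -0.    ] [ 0.0001 -0.0003  0.0001]
```

Request:
{"op": "jog_arm", "data": {"targets": [[-0.0055,-0.007,0,0,0,0,1],[-0.0105,-0.0135,0,0,0,0,1],[-0.015,-0.0195,0,0,0,0,1],[-0.0185,-0.024,0,0,0,0,1],[-0.0215,-0.028,0,0,0,0,1]]}}

```text
time: 12.18
tool_pos: [520.6, 16.4, 32.4]
tcp_rot: [-180.0, -0.0, 156.0]
ft_force: [-1.4, 4.9, 5.4]
finger_gap: 15.2
```

Request:
{"op": "jog_arm", "data": {"targets": [[-0.002,-0.0025,0,0,0,0,1],[-0.003,-0.004,0,0,0,0,1],[-0.0035,-0.0045,0,0,0,0,1],[-0.0035,-0.0045,0,0,0,0,1],[-0.0035,-0.0045,0,0,0,0,1]]}}

```text
time: 12.6
tool_pos: [521.9, 11.0, 32.3]
tcp_rot: [-180.0, -0.0, 156.0]
ft_force: [-0.4, 4.0, 5.5]
finger_gap: 15.5
```

```bash
python3 - <<'E'
from h import *;from bench import r
plan((522.6,9.6,32.4),156)
s=r.snapshot("top");cv2.imwrite("pics/t8.png",s["pixels"][170:310,260:440,::-1].repeat(4,0).repeat(4,1))
H=hsv(s).astype(int);h,S,v=H[...,0],H[...,1],H[...,2]
print("pan",[(disc(s,b[2],36),b[1]) for b in blobs((S<60)&(v>60),(295,195,365,265))])
s=r.snapshot("scene");cv2.imwrite("pics/s8.png",s["pixels"][190:340,230:430,::-1].repeat(4,0).repeat(4,1))
E
```

```text
t 12.6 tcp [521.9  11.   32.3] [-180.   -0.  156.] F [-0.4  4.   5.5] gap 15.5 j [ -4.   7. 108.  -0.  65. -70.]
tool shift m, rotvec: [-0.0012 -0.001  -0.0001] [-0.0004 -0.0004 -0.0002]
pan [((721.8140869140625, -122.1415023803711, 24.54136848449707, 36), array([348, 195,  17,   4,  50], dtype=int32)), ((593.13623046875, -4.757915496826172, 100.12368774414062, 208), array([ 295,  209,   50,   56, 2073], dtype=int32))]
```

View pics/t8.png

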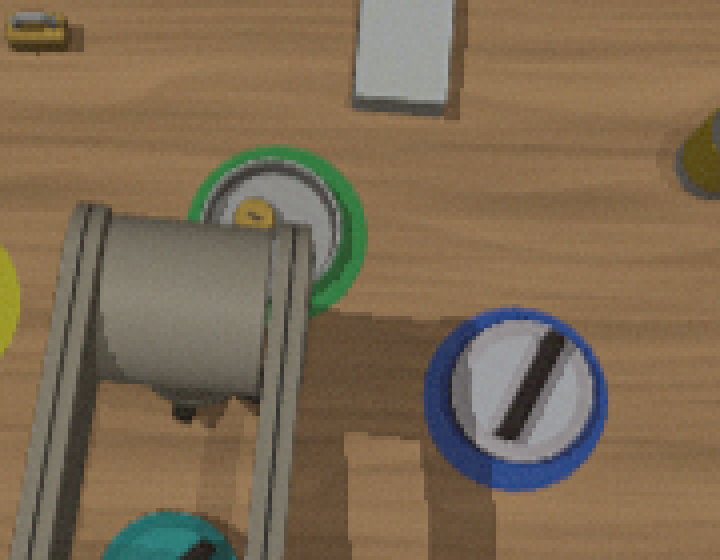

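View pics/s8.png

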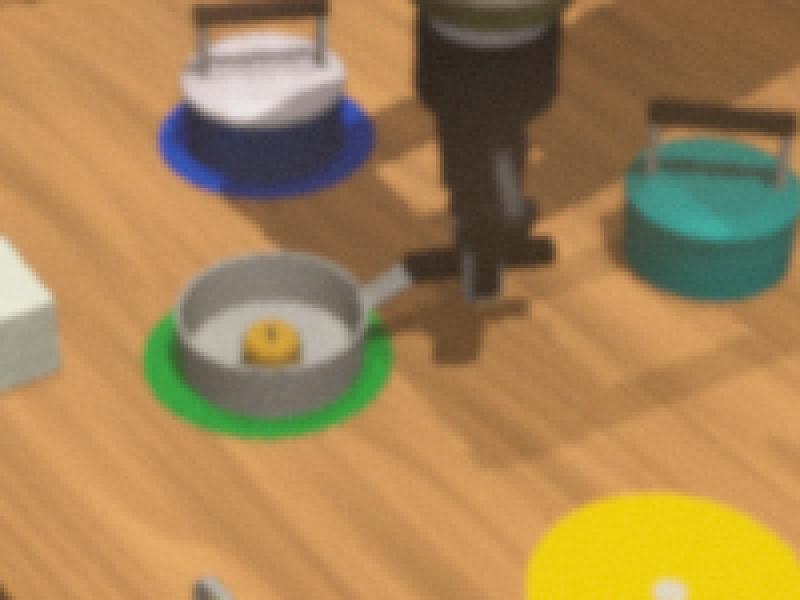

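```bash
python3 - <<'E'
from h import *;import pickle
s=pickle.load(open("top0.pkl","rb"))
print(ray(s,(260+272.5/4-.4,170+229/4-.4),36),ray(s,(260+278/4-.4,170+235/4-.4),0))
print("init pan",ray(s,(180+246/4-.4,170+304/4-.4),36),"dot",ray(s,(180+597/4-.4,170+235/4-.4),0))
E
```

```text
[626.89456899 -38.55444033  36.        ] [628.5164186  -43.02672075   0.        ]
init pan [565.14600304 217.95210654  36.        ] dot [628.50094675 -42.25963042   0.        ]
```

The pan is about 4 mm from the green centre, with the cylinder standing in it (scene crop (272,340)). Releasing.

Request:
{"op": "jog_arm", "data": {"targets": [[0,0,0,0,0,0,0.7],[0,0,0,0,0,0,0.4],[0,0,0,0,0,0,0],[0,0,0,0,0,0,0],[0,0,0,0,0,0,0]]}}

```text
time: 13.12
tool_pos: [521.8, 11.4, 31.9]
tcp_rot: [-180.0, -0.0, 156.0]
ft_force: [-0.1, -1.0, 0.2]
finger_gap: 73.3
```

Request:
{"op": "jog_arm", "data": {"targets": [[0,0,-0.003,0,0,0,0],[0,0,-0.015,0,0,0,0],[0,0,-0.04,0,0,0,0],[0,0,-0.075,0,0,0,0],[0,0,-0.11,0,0,0,0]]}}

```text
time: 13.53
tool_pos: [521.2, 11.8, 143.6]
tcp_rot: [-180.0, -0.1, 156.0]
ft_force: [2.0, 0.2, -0.1]
finger_gap: 85.2
```

Request:
{"op": "jog_arm", "data": {"targets": [[0,0,-0.03,0,0,0,0],[0.02,0.03,-0.05,0,0,0,0],[0.04,0.06,-0.06,0,0,0,0],[0.06,0.09,-0.06,0,0,0,0],[0.08,0.12,-0.06,0,0,0,0]]}}

```text
time: 13.95
tool_pos: [498.4, 155.3, 205.3]
tcp_rot: [179.9, 0.2, 155.9]
ft_force: [0.6, -0.9, 0.0]
finger_gap: 85.6
```

Request:
{"op": "jog_arm", "data": {"targets": [[0.02,0.03,0,0,0,0,0],[0.04,0.06,0,0,0,0,0],[0.06,0.08,0,0,0,0,0],[0.06,0.08,0,0,0,0,0],[0.06,0.08,0,0,0,0,0]]}}

```text
time: 14.37
tool_pos: [475.0, 252.7, 203.3]
tcp_rot: [180.0, 0.0, 156.2]
ft_force: [0.5, -0.8, 0.9]
finger_gap: 85.5
```

```bash
python3 - <<'E'
from h import *;from bench import r
s=r.snapshot("top");im=s["pixels"][:,:,::-1].copy();cv2.imwrite("pics/t9.png",im[100:340,140:500].repeat(2,0).repeat(2,1))
H=hsv(s).astype(int);h,S,v=H[...,0],H[...,1],H[...,2]
print("lid",[disc(s,b[2],54) for b in blobs((S<40)&(v>120),(360,240,420,300))])
for k,bx in (("barcan",(370,240,410,295)),("barpan",(295,250,330,300))):
  for b in blobs(v<75,bx,60): print(k,b[1],bar(s,b[2],101 if k=="barcan" else 58))
print("green",[disc(s,b[2]) for b in blobs((h>45)&(h<80)&(S>130)&(v>50),(290,195,365,260))])
s=r.snapshot("scene");cv2.imwrite("pics/s9.png",s["pixels"][:,:,::-1]);plan((0,0,0))
E
```

```text
lid [(508.1899108886719, -223.0261688232422, 51.896053314208984, 149)]
barcan [384 253  17  27 144] ((508.2426452636719, -221.75469970703125), array([ 507.8734 , -222.18553], dtype=float32), (13.739204406738281, 82.55990600585938), np.float32(153.65025))
barpan [303 250  16  26 159] ((518.5237426757812, 9.848222732543945), array([516.5005  ,  10.622545], dtype=float32), (17.270774841308594, 81.92756652832031), np.float32(156.17438))
green [(628.1033935546875, -42.23268127441406, 67.86077117919922, 224)]
t 14.47 tcp [475.8 250.9 203. ] [1.80e+02 1.00e-01 1.56e+02] F [-0.4 -0.5 -0.2] gap 85.3 j [ 22.  -1.  97.  -0.  84. -44.]
tool shift m, rotvec: [ 0.333  -0.4226  0.2026]
```

View pics/t9.png

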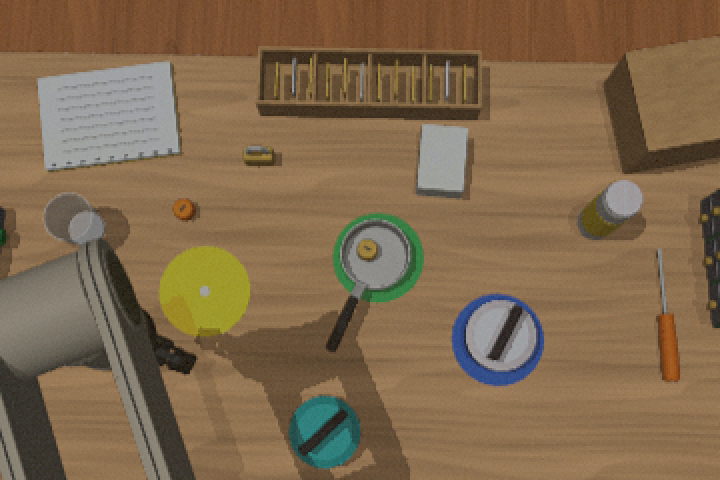

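View pics/s9.png

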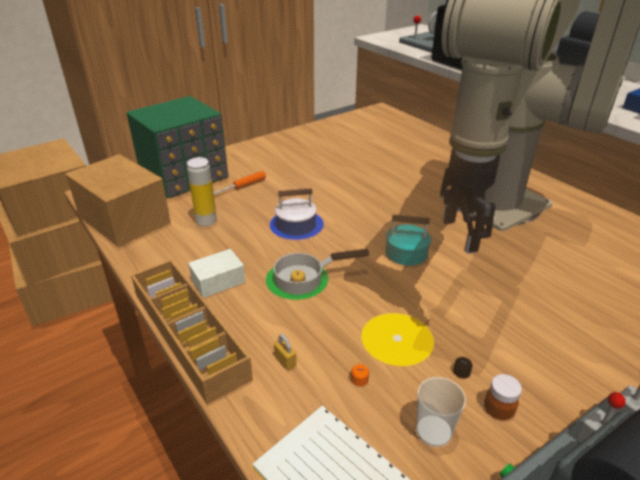

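The pan with the standing cylinder is on green (top crop (375,255)) and the can is on blue (500,335). The bystanders look unmoved. Handing in.

```bash
python3 -c "
from bench import r;print(r.hand_in())"
```

```text
the job is handed in; nothing more can be done
None
```

I slid the blue can from green onto the blue disc by its top bar, then the pan by its handle onto the green disc. I then opened the gripper, backed clear and handed in at about 14.5 s of the 58 s allowed. Handing in reports no verdict.

- **Can:** my last top-view check put it about 3–4 mm from the blue centre.
- **Pan:** it was about 5 mm from the green centre, with the brass cylinder standing in it.
- **Bystanders:** in the last pictures they looked where they began; I judged this by eye, without measuring each one.
- **Forces:** the readings after each move stayed below about 10 N, and the gripper was touching nothing at the end.
- **Disagreements:** the wrist and top cameras differed by 4–5 mm in y, and the arm wavered a few mm around its targets before settling. I re-centred on the handles in the wrist view before closing on each.
- **Failed check:** the automatic pan-rim circle fit did not work. The pan position comes from its handle line and from rim edges read off the enlarged picture.

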